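# Clamp a cylinder valve in its service jig

### The job

Clamp the cylinder valve in its jig: push the swinging steel bar across it until its notch is fully home around the threaded stud, and only then spin the loose wing nut down clockwise (seen from above) with repeated fingertip strokes on its wings until it seats firmly and will turn no further. Only push with the fingertips, never pinch the nut or force it, and leave the jar, the spanner and the brass plug where they are.

Things in the scene. Friction and masses are not known exactly. Their poses are not given: they have to be found in the camera images.
- jig: Valve-holding jig, fixed to the bench: aluminium base plate 120 mm (its x) by 250 mm (its y), 15 mm thick, the other parts standing on it along its y axis: pivot post at y +85 mm, valve at y +40, threaded stud at y -65, end cheek at y -115 (all at x 0), open down to the plate between them. Origin on the bench surface, 5 mm in +y from the plate's centre; z up.
- pivot (a point): Centre of the top of the bar's pivot cap (radius 13 mm), 84 mm above the bench, at jig x 0, y +85 mm.
- stud (a point): Top of the fixed threaded stud (12 mm thick, upright), 110 mm above the bench, at jig x 0, y -65 mm. The wing nut turns about it.
- valve (a point): Top of the brass cylinder valve fixed in the jig, 64 mm above the bench, at jig x 0, y +40 mm. The valve, 32 mm thick, lies along jig x from -56 to +55 mm, with a black handwheel of radius 21 mm at x +52 to +68 mm (top 69 mm high). The bar passes just over it.
- cheek (a point): Middle of the top of the upright aluminium end cheek, 130 mm above the bench: 70 mm wide in jig x, 10 mm thick, its near face 45 mm from the stud's axis on the jig -y side, so that a finger cannot follow a wing all the way round.
- hold_bar (a joint): Swinging level steel bar, pivoted at point pivot. 0 rad = home (hard stop): it runs from the pivot along jig -y and the notch in its +x edge surrounds the stud. Larger = free end swung towards jig -x by that angle; starts 0.35 to 0.7. Push its -x edge to bring it home (about 1.5 N); it stays where left. Underside 65, top 79 mm above the bench; 170 mm long from the pivot.
- bar_push (a point): Point on the bar's -x edge, 90 mm from the pivot along the bar and 18 mm from the line through the pivot, at mid-thickness, 72 mm above the bench; moves with the bar. A good place to push: clear of the valve, and nearer the stud a finger would meet the nut's wings.
- wing_nut (a joint): Loose brass wing nut on the stud. 0 rad = seated on the bar (hard stop); larger = unscrewed, anticlockwise from above, rising 4 mm a turn (0.64 mm per rad). Starts 6.5 to 9.5: just over 1 to 1.5 turns clockwise to go. Stays where left (0.04 N m friction, about 1.5 N at a wing); cannot come off. Wings point at azimuths value + 0.87 and value + 0.87 + pi rad, anticlockwise from jig x.
- nut_top (a point): On the nut's axis, level with the tops of its wings; seated it is 112 mm above the bench. Hub radius 12.5 mm, washer radius 14 mm under it, hub top 17 mm below this point. The two opposite upright wings are 5 mm thick and reach 34 mm from the axis.
- wing_mid (a point): Middle of one wing, 25 mm from the axis (the other wing is opposite); seated it is 99 mm above the bench. The wing's underside is 10 mm below this point, its top 13 mm above. Push here squarely to the wing; a fingertip 90 to 98 mm above the bench clears the bar.
- jar: Bystander: a small jar, 52 mm wide, 60 mm high, standing loose by the jig; origin at the centre of its underside. Leave alone.
- spanner: Bystander: a loose steel spanner lying flat on the bench, about 185 mm long; origin under its middle, x along it. Leave alone.
- plug: Bystander: a loose brass plug standing on the bench, 32 mm wide, 32 mm high; origin at the centre of its underside. Leave alone.

How it is judged:
By the outcome, as a careful person would: the job done as asked, in the order asked, and still so for the second after the job is handed in, with the robot touching nothing.
It also fails if it takes over 72 s, if anything falls off the work surface, if the arm or the gripper's body presses on something with over 40 N, if the wrist force passes 120 N, or if a joint passes its speed limit or range.

### The arm

A 6-joint arm with a two-finger parallel gripper is mounted at the origin on the work surface. World frame = base frame: x ahead of the robot, y to its left, z up, the work surface at z = 0. Lengths are in m, angles in rad, forces in N, time in s.
With the tool pointing down it reaches from about 0.25 to 0.775 m from the base axis. Payload 8.9 kg.
Tool frame: the origin (TCP) lies between the finger pads; the fingertips stand 19 mm ahead of it and the grasp point (between the pads) is the TCP; z points along the fingers, y is the direction in which the jaws open and shut (so a half turn about z gives the same grasp; the last joint's range is limited). The gripper opens to 85 mm and grips with 20 to 120 N. Pads are 22 mm wide; open, the fingers measure 114 mm over their backs; the gripper's body (76 mm by 85 mm) begins 54 mm behind the grasp point. The pads swing forward as they close: fully open they stand 13 mm farther back than shut.
Start: joints at [1.134, 0.291, -0.153, 1.127, 0, 1.431], TCP at [0.154, 0.502, 0.25] pointing down, gripper open.
Joint ranges: [-2.52, 2.52], [-0.91, 1.74], [-1.3, 1.37], [-1.96, 2.02], [-1.52, 1.47], [-3.14, 3.14]. Speed limits (rad/s): [2.22, 2.22, 2.79, 3.14, 3.14, 3.14].

### API

Orientations are given as a rotation vector (axis times angle).
In Python, from rig import env gives the robot as it stands.
- The arm moves only by the tool jog_arm, never from a script. Its argument "steps" is a list of rows, each a list of 2 entries, a list of its own where there are three numbers: the shift along the tool's x, y, z in cm, then the turn about the tool's z in rad. A call has 1 to 20 rows; each row shifts and turns the commanded pose from where the row before left it, along the tool's axes as they then stand; what a row does not reach is not made up. A row lasts 1/10 s, in which the tool goes at most 50 mm and 8.59 degrees, less where a joint would pass 70% of its speed; a pose out of reach is approached as far as the arm can. A call is refused whole if a number of a shift passes 5 or a number of a turn 0.15, either way. A call with a gripper value outside its range is refused whole. "jaw" is the gripper command: -1 is fully open, 1 is shut, values between are in proportion, set as the call begins (left out, the last holds). The fingers move at their own pace and stop on an object; "force" is the grip in N (left out, the last holds). Time passes only in rows, so rows that do not move let the fingers close. It gives the time, the measured TCP pose, the force and the opening at its end, in the units of the state.
- env.observe(): the state, without advancing time (a new reading comes with each control period).
- env.capture(name): name is "scene" or "top" or "wrist"; returns a dict with "pixels" (480x640x3 uint8, red, green, blue), "camera_matrix" (3x3 intrinsics, pixels), "cam_to_world" (4x4, takes a point from camera to world coordinates). Camera axes: x right, y up, looking along -z (the intrinsics and any distortion apply to the point x, -y, -z); pixel columns grow to the right and rows downward; lengths in m; the calibration is good to about 2 mm. A picture is of the moment at which its call begins. There is no depth.
- env.close_job(): hands the job in, once; it reports no verdict.
The state is a dict: "t": time; "q": joint angles; "qd": joint speeds; "tau": joint torques, N m; "tcp_pos": TCP position; "tcp_rot": TCP orientation; "wrist_force": force on the tool from outside, world axes, zero at the start; "ft_torque": the same for the moment, N m; "opening": opening from 0.0 (shut) to 1.0 (fully open).
Only numpy, scipy, OpenCV 4.12 (cv2) and the standard library are available. Lean on these libraries where they do the work, as an engineer would, in place of code of your own. Each camera call takes 0.05 s, during which the arm holds its last target.

## Working session

There is one attempt and no reset: what is moved stays moved. The work goes in short steps, Python scripts to look and compute and a tool call to move; the robot and the scene stay as the last step left them, time stands still between calls to the robot, and variables do not carry over. Pictures are saved under pics/ and viewed, and the job is handed in when it is done.

Besides the shell and the picture viewer there is one more tool, called after ">>>" in YAML: its name, and indented under it one key for each argument. jog_arm: Moves the arm, as the interface text tells. Its arguments: {"type":"object","properties":{"steps":{"type":"array"},"jaw":{"type":"number"},"force":{"type":"number"}},"required":["steps"]}

```bash
ls; mkdir -p pics; cat > h.py <<'E'
from rig import env
import numpy as np, cv2
def snap(n,f):
    c=env.capture(n); cv2.imwrite(f'pics/{f}.png',c['pixels'][:,:,::-1]); np.savez(f'pics/{f}.npz',K=c['camera_matrix'],T=c['cam_to_world']); return c
def ray(f,u,v,z):
    d=np.load(f'pics/{f}.npz'); K,T=d['K'],d['T']
    p=np.linalg.solve(K,[u,v,1.]); r=T[:3,:3]@np.array([p[0],-p[1],-p[2]]); o=T[:3,3]
    return o+r*(z-o[2])/r[2]
def proj(f,P):
    d=np.load(f'pics/{f}.npz'); K,T=d['K'],d['T']
    q=T[:3,:3].T@(np.array(P)-T[:3,3]); q=K@np.array([q[0],-q[1],-q[2]]); return q[:2]/q[2]
E
python3 - <<'E'
from h import *
for n in ['scene','top','wrist']:
    c=snap(n,n+'0'); print(n,c['camera_matrix'].tolist(),c['cam_to_world'].round(3).tolist(),[k for k in c])
print(env.observe())
E
```

```text
pics
scene [[542.0020964279582, 0.0, 324.2694443347058], [0.0, 542.0020964279582, 224.6768276237668], [0.0, 0.0, 1.0]] [[0.352, -0.76, 0.546, 1.091], [0.936, 0.279, -0.216, -0.173], [0.012, 0.587, 0.809, 0.737], [0.0, 0.0, 0.0, 1.0]] ['pixels', 'camera_matrix', 'cam_to_world']
top [[517.4862659078124, 0.0, 322.80067264038877], [0.0, 517.4862659078124, 239.0596044318713], [0.0, 0.0, 1.0]] [[0.013, 0.996, -0.085, 0.566], [-1.0, 0.011, -0.024, -0.008], [-0.023, 0.086, 0.996, 0.961], [0.0, 0.0, 0.0, 1.0]] ['pixels', 'camera_matrix', 'cam_to_world']
wrist [[373.37033809391164, 0.0, 320.31047136763954], [0.0, 373.37033809391164, 242.2713605555045], [0.0, 0.0, 1.0]] [[0.293, -0.92, -0.26, 0.087], [0.956, 0.281, 0.081, 0.521], [-0.001, -0.273, 0.962, 0.372], [0.0, 0.0, 0.0, 1.0]] ['pixels', 'camera_matrix', 'cam_to_world']
{'t': 0.15, 'q': array([ 1.13368762e+00,  2.91142633e-01, -1.53953758e-01,  1.12669736e+00,
       -3.18862016e-05,  1.43147041e+00]), 'qd': array([ 1.80302843e-05, -3.11337386e-03,  2.93615206e-03, -1.24769716e-03,
        3.38244009e-04,  5.15467959e-04]), 'tau': array([ 1.07743537e-03, -5.37373281e+01,  3.31520283e+01,  1.14475118e-02,
       -1.00967629e-04,  1.74420035e-05]), 'tcp_pos': array([0.15391917, 0.50159921, 0.2498682 ]), 'tcp_rot': array([-4.65992169e-01, -3.10658401e+00,  1.51623923e-03]), 'wrist_force': array([-0.02676061,  0.55694628,  0.22842737]), 'ft_torque': array([ 0.00476416, -0.00193976, -0.01494874]), 'opening': 0.997158630021926}
```

View pics/scene0.png

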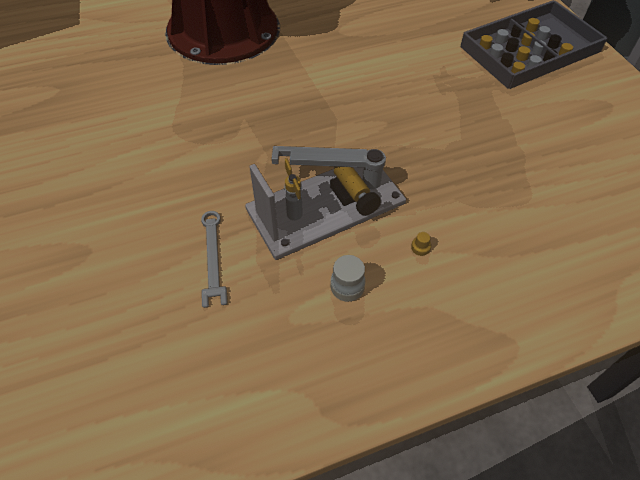

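View pics/top0.png

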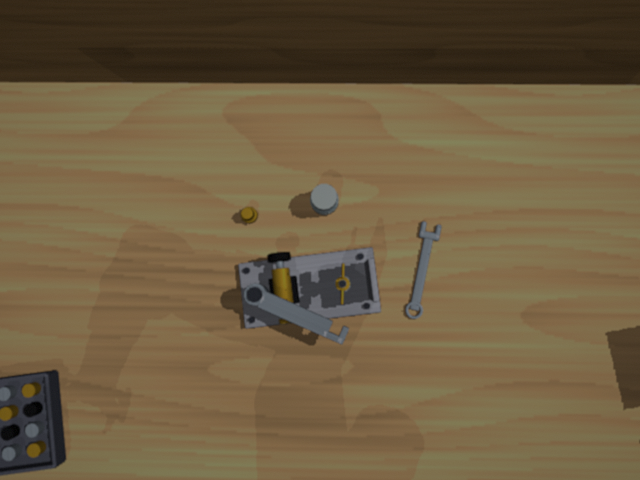

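The top view shows the pivot cap near (254,294), the nut near (343,284), the jar at (324,199), the plug at (248,214) and the spanner at about (424,270). The bar is swung towards the image bottom (-x world). I'll enlarge it to measure.

```bash
python3 - <<'E'
from h import *
im=cv2.imread('pics/top0.png')[230:350,225:395]
cv2.imwrite('pics/topz.png',cv2.resize(im,None,fx=4.6,fy=4.6,interpolation=cv2.INTER_CUBIC)*1)
im=cv2.imread('pics/scene0.png')[135:265,235:415]
cv2.imwrite('pics/scz.png',cv2.resize(im,None,fx=4.4,fy=4.4,interpolation=cv2.INTER_CUBIC))
E
```

```text
(no output)
```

View pics/topz.png

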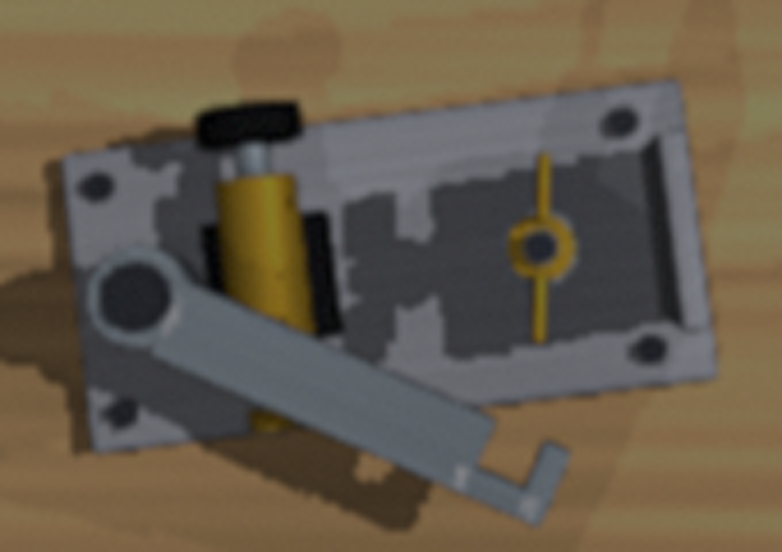

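View pics/scz.png

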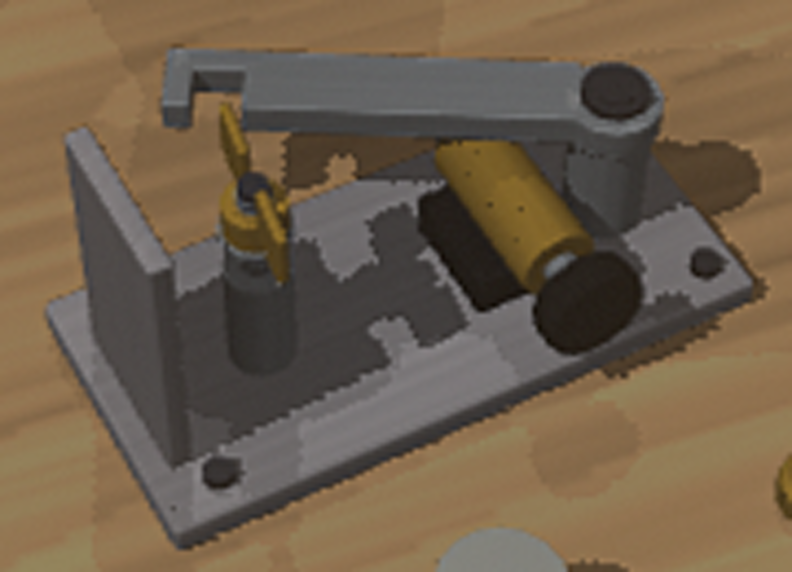

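```bash
cat >> h.py <<'E'
def zr(u,v,z): return ray('top0',225+(u+.5)/4.6-.5,230+(v+.5)/4.6-.5,z)
E
python3 - <<'E'
from h import *
C=[zr(*p,.015)[:2] for p in [(65,157),(680,80),(717,376),(95,452)]]
for c in C: print(c.round(4))
print('sides',[np.linalg.norm(C[i]-C[(i+1)%4]).round(4) for i in range(4)])
pv=zr(135,297,.084)[:2]; st=zr(540,247,.110)[:2]
print('piv',pv,'stud',st,'d',np.linalg.norm(pv-st))
ey=(C[0]-C[1]+C[3]-C[2]); ey/=np.linalg.norm(ey); ex=np.array([ey[1],-ey[0]])
e2=(pv-st)/np.linalg.norm(pv-st)
print('yaw from plate',np.arctan2(-ex[1]*-1,ex[0]),'from pv-st',np.arctan2(-e2[0],e2[1]))
ctr=np.mean(C,0); print('ctr',ctr,'origin',ctr+ey*.005)
o=ctr+ey*.005
print('pred piv',o+ey*.085,'pred stud',o-ey*.065)
# bar -x edge (image lower): 
a=zr(155,349,.079)[:2]; b=zr(535,525,.079)[:2]
d=(b-a)/np.linalg.norm(b-a); dd=d@ex,d@ey; print('bar angle',np.arctan2(-dd[0],-dd[1]))
w1=zr(545,155,.114)[:2]; w2=zr(540,340,.114)[:2]; w=w1-w2; print('wing azim jig',np.arctan2(w@ey,w@ex),np.linalg.norm(w),(w1+w2)/2)
for n,p,z in [('jar',(324,195),.06),('plug',(248,213),.032),('sp1',(413,311),.005),('sp2',(430,230),.005)]: print(n,ray('top0',*p,z)[:2])
E
```

```text
[0.6    0.1681]
[ 0.6336 -0.0766]
[ 0.5171 -0.0917]
[0.4838 0.1531]
sides [np.float64(0.2471), np.float64(0.1175), np.float64(0.2471), np.float64(0.1172)]
piv [0.54640703 0.12803143] stud [ 0.56667153 -0.02029814] d 0.14970740957985823
yaw from plate 0.13578146776021865 from pv-st 0.13577745092412358
ctr [0.55862904 0.03823225] origin [0.55795222 0.04318623]
pred piv [0.54644623 0.12740388] pred stud [ 0.56675092 -0.0212155 ]
bar angle 0.5497869991166705
wing azim jig -0.15301077543333336 0.06537321655489382 [ 0.56661179 -0.02113167]
jar [0.7212723  0.01223795]
plug [0.69175424 0.15057867]
sp1 [ 0.5180295  -0.15185246]
sp2 [ 0.66708592 -0.18343022]
```

Jig pose found: origin (0.558, 0.043), yaw 0.136, bar about 0.55 rad and nut about 8.40 rad. The plate and the pivot–stud line agree. Next I'll shut the jaws, turn square to the jig and move over the bar's -x side.

>>> jog_arm:
  steps:
    - [[0,0,0],-0.143]
    - [[0,0,0],-0.143]
    - [[0,0,0],-0.143]
    - [[-1.34,-3.05,0],0]
    - [[-1.34,-3.05,0],0]
    - [[-1.34,-3.05,0],0]
    - [[-1.34,-3.05,0],0]
    - [[-1.34,-3.05,0],0]
    - [[-1.34,-3.05,0],0]
    - [[-1.34,-3.05,0],0]
    - [[-1.34,-3.05,0],0]
    - [[-1.34,-3.05,0],0]
    - [[-1.34,-3.05,0],0]
    - [[-1.34,-3.05,0],0]
    - [[-1.34,-3.05,0],0]
    - [[-1.34,-3.05,0],0]
    - [[-1.34,-3.05,0],0]
    - [[-1.34,-3.05,0],0]
    - [[-1.34,-3.05,0],0]
    - [[-1.34,-3.05,0],0]
  jaw: 1
  force: 20

```text
t: 2.15
tcp_pos: [0.4481, 0.0163, 0.2502]
tcp_rot: [0.206, -3.135, -0.0]
wrist_force: [0.4, 1.3, -0.6]
opening: -0.0
```

```bash
cat >> h.py <<'E'
from scipy.spatial.transform import Rotation as Rn
O=np.array([.5579,.0430]);EY=np.array([-.1354,.9908]);EX=np.array([.9908,.1354]);ST=np.array([.5667,-.0209])
def state():
    s=env.observe(); R=Rn.from_rotvec(s['tcp_rot']).as_matrix(); p=s['tcp_pos']
    r=p[:2]-O; w=p[:2]-ST; print('t',round(s['t'],2),'tcp',p.round(4),'az_x',np.arctan2(R[1,0],R[0,0]).round(4),'tilt',R[:2,2].round(3),'jig xy',(r@EX).round(4),(r@EY).round(4),'rel stud in tool',(R[:2,:2].T@w).round(4),'F',s['wrist_force'].round(2),'T',s['ft_torque'].round(2),'op',round(s['opening'],3),'q6',s['q'][5].round(2))
    return s
E
python3 - <<'E'
from h import *
state(); snap('wrist','wr1'); snap('scene','sc1')
E
```

```text
t 2.15 tcp [0.4481 0.0163 0.2502] az_x -3.0106 tilt [-0.  0.] jig xy -0.1124 -0.0116 rel stud in tool [0.1127 0.0524] F [ 0.45  1.32 -0.6 ] T [ 0.06 -0.05  0.  ] op -0.0 q6 -0.26
```

View pics/wr1.png

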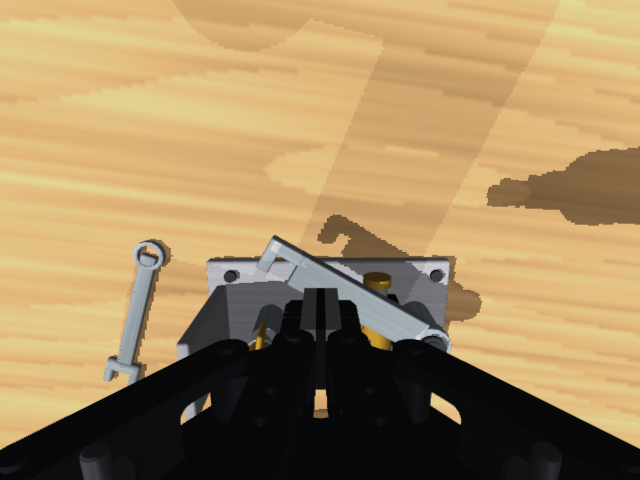

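View pics/sc1.png

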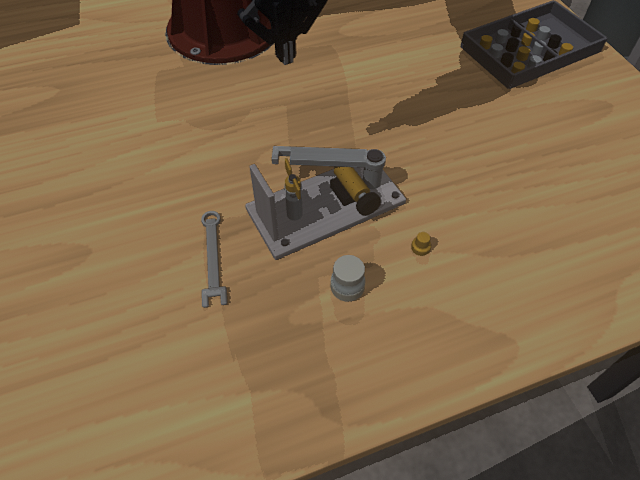

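The wrist view shows the shut fingertips (about (320,300)) beside the bar with the finger linkage wider above. The scene view shows nothing else moved. Next I'll check the tip height from the scene view.

```bash
python3 - <<'E'
from h import *
for dz in (.0,.010,.019,.030): print(dz,proj('sc1',[.4481,.0163,.2502-dz]).round(1))
im=cv2.imread('pics/sc1.png')[0:80,240:340]
cv2.imwrite('pics/sc1z.png',cv2.resize(im,None,fx=7,fy=7,interpolation=cv2.INTER_CUBIC)*2)
E
```

```text
0.0 [286.   48.3]
0.01 [286.3  54.1]
0.019 [286.6  59.2]
0.03 [287.   65.3]
```

View pics/sc1z.png

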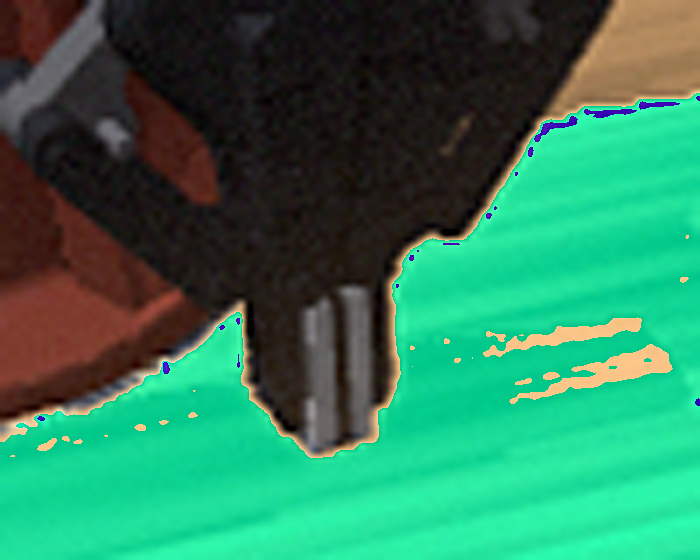

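>>> jog_arm:
  steps:
    - [[0,0.6,2],0]
    - [[0,0,2],0]
    - [[0,0,2],0]
    - [[0,0,2],0]
    - [[0,0,2],0]
    - [[0,0,2],0]
    - [[0,0,2],0]
    - [[0,0,2],0]
    - [[0,0,0.7],0]
    - [[0,0,0],0]
    - [[-0.5,0,0],0]
    - [[-0.5,0,0],0]
    - [[-0.5,0,0],0]
    - [[-0.5,0,0],0]
    - [[-0.5,0,0],0]
    - [[-0.5,0,0],0]
    - [[-0.5,0,0],0]
    - [[-0.5,0,0],0]
    - [[-0.5,0,0],0]
    - [[-0.5,0,0],0]

```text
t: 4.25
tcp_pos: [0.4968, 0.0302, 0.0832]
tcp_rot: [0.206, -3.135, 0.0]
wrist_force: [-2.6, -1.1, 0.3]
opening: 0.001
```

```bash
python3 - <<'E'
from h import *
state(); snap('scene','sc2')
cv2.imwrite('pics/sc2z.png',cv2.resize(cv2.imread('pics/sc2.png')[60:310,180:460],None,fx=2.4,fy=2.4))
E
```

```text
t 4.25 tcp [0.4968 0.0302 0.0832] az_x -3.0104 tilt [-0. -0.] jig xy -0.0623 -0.0044 rel stud in tool [0.0626 0.0598] F [-2.57 -1.09  0.33] T [-0.22  0.35 -0.01] op 0.001 q6 -0.22
```

View pics/sc2z.png

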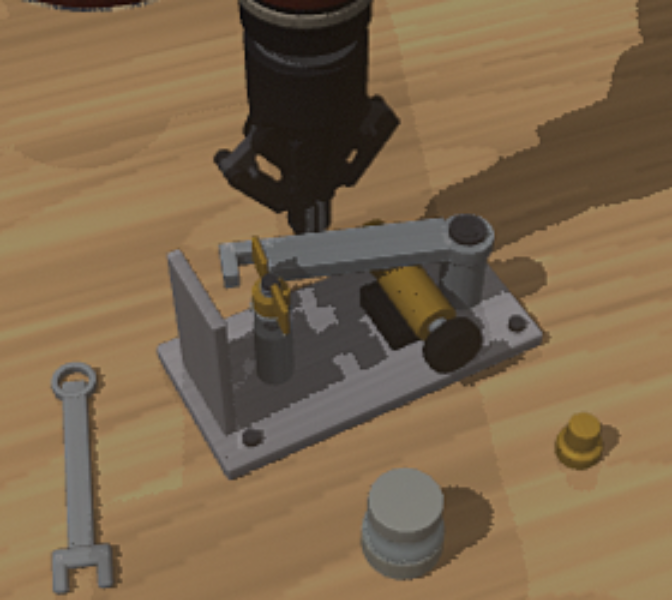

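The bar has begun to swing (free end at about (230,250) in this enlargement), with about 2.6 N on the finger and the nut untouched. I'll keep pushing.

>>> jog_arm:
  steps:
    - [[-0.4,0,0],0]
    - [[-0.4,0,0],0]
    - [[-0.4,0,0],0]
    - [[-0.4,0,0],0]
    - [[-0.4,0,0],0]
    - [[-0.4,0,0],0]
    - [[-0.2,0,0],0]
    - [[0,0,0],0]

```text
t: 5.1
tcp_pos: [0.5228, 0.0337, 0.0833]
tcp_rot: [-0.206, 3.134, 0.0]
wrist_force: [0.4, 0.1, 1.5]
opening: -0.003
```

```bash
python3 - <<'E'
from h import *
state(); snap('scene','sc3')
cv2.imwrite('pics/sc3z.png',cv2.resize(cv2.imread('pics/sc3.png')[100:270,220:420],None,fx=3.5,fy=3.5))
E
```

```text
t 5.1 tcp [0.5228 0.0337 0.0833] az_x -3.0103 tilt [0.001 0.   ] jig xy -0.036 -0.0045 rel stud in tool [0.0363 0.0599] F [0.4  0.07 1.45] T [-0.03  0.01 -0.06] op -0.003 q6 -0.21
```

View pics/sc3z.png

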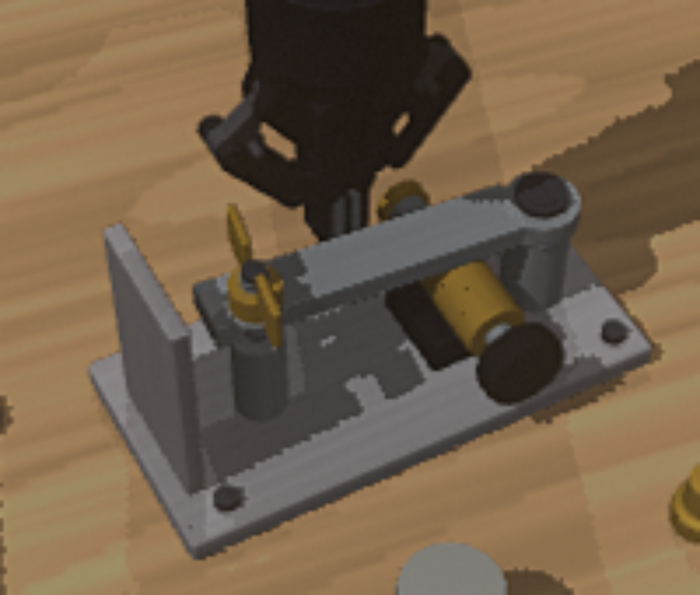

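The notch is almost around the stud (about (245,295)). I'll finish in small steps and watch the force.

>>> jog_arm:
  steps:
    - [[-0.1,0,0],0]
    - [[-0.1,0,0],0]
    - [[-0.1,0,0],0]
    - [[-0.1,0,0],0]
    - [[0,0,0],0]

```text
t: 5.65
tcp_pos: [0.5264, 0.034, 0.0833]
tcp_rot: [-0.206, 3.135, -0.0]
wrist_force: [-0.3, -0.9, 0.5]
opening: 0.001
```

>>> jog_arm:
  steps:
    - [[-0.1,0,0],0]
    - [[-0.1,0,0],0]
    - [[0,0,0],0]

```text
t: 5.95
tcp_pos: [0.5284, 0.0344, 0.0833]
tcp_rot: [-0.206, 3.135, 0.0]
wrist_force: [-0.1, -1.2, -0.3]
opening: 0.004
```

>>> jog_arm:
  steps:
    - [[-0.1,0,0],0]
    - [[-0.1,0,0],0]
    - [[0,0,0],0]

```text
t: 6.25
tcp_pos: [0.5297, 0.0345, 0.0832]
tcp_rot: [0.206, -3.134, 0.0]
wrist_force: [-4.6, -1.8, 1.8]
opening: 0.001
```

>>> jog_arm:
  steps:
    - [[-0.1,0,0],0]
    - [[0,0,0],0]

```text
t: 6.45
tcp_pos: [0.5298, 0.0346, 0.0832]
tcp_rot: [0.206, -3.132, 0.0]
wrist_force: [-7.5, -2.0, 5.9]
opening: 0.001
```

```bash
python3 - <<'E'
from h import *
state(); snap('top','tp4');snap('scene','sc4')
a=cv2.resize(cv2.imread('pics/sc4.png')[130:250,240:400],None,fx=4.5,fy=4.5); 
cv2.imwrite('pics/sc4z.png',a)
E
```

```text
t 6.45 tcp [0.5298 0.0346 0.0832] az_x -3.0105 tilt [-0.003 -0.   ] jig xy -0.029 -0.0045 rel stud in tool [0.0294 0.0598] F [-7.52 -1.99  5.91] T [-0.52  1.59 -0.  ] op 0.001 q6 -0.2
```

View pics/sc4z.png

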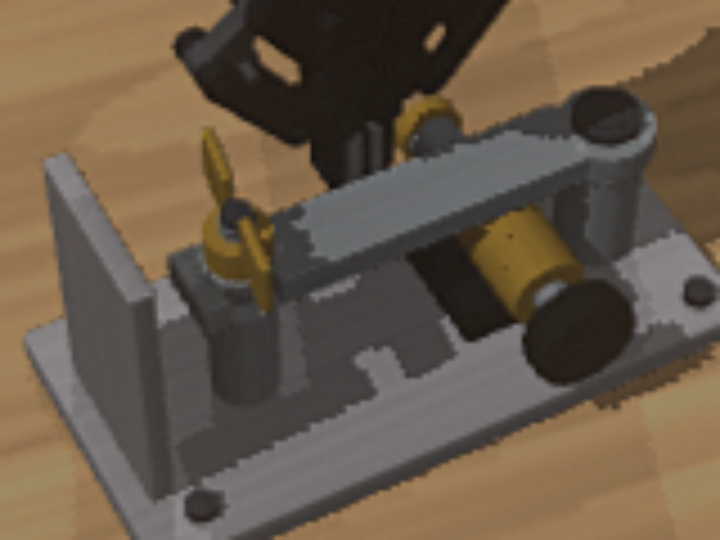

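The finger stalled at jig x -29 mm, exactly the bar's home position, with force rising to 7.5 N, and the picture shows the stud in the notch. I'll back off, rise, turn and go behind the -x-pointing wing.

>>> jog_arm:
  steps:
    - [[1,0,0],0]
    - [[1,0,0],0]
    - [[1,0,0],0]
    - [[0,0,-1.8],0]
    - [[0,0,-1.8],-0.142]
    - [[0,0,-1.8],-0.142]
    - [[0,0,-1.8],-0.142]
    - [[0,0,0],-0.142]
    - [[0,0,0],-0.142]
    - [[0,0,0],-0.142]
    - [[0,0,0],-0.142]
    - [[0,0,0],-0.142]
    - [[0,0,0],-0.142]
    - [[0,0,0],-0.142]
    - [[1.7,-0.94,0],0]
    - [[1.7,-0.94,0],0]
    - [[1.7,-0.94,0],0]
    - [[1.7,-0.94,0],0]
    - [[0,0,0],0]

```text
t: 8.45
tcp_pos: [0.539, -0.0402, 0.1553]
tcp_rot: [-2.197, 2.245, -0.002]
wrist_force: [0.4, 0.2, -0.4]
opening: 0.0
```

```bash
python3 - <<'E'
from h import *
state(); snap('scene','sc5'); snap('wrist','wr5')
a=cv2.resize(cv2.imread('pics/sc5.png')[110:250,220:400],None,fx=4,fy=4); 
cv2.imwrite('pics/sc5z.png',a)
E
```

```text
t 8.45 tcp [ 0.539  -0.0402  0.1553] az_x -1.5926 tilt [ 0.001 -0.001] jig xy -0.03 -0.0799 rel stud in tool [0.0199 0.0273] F [ 0.37  0.23 -0.42] T [ 0.02 -0.03  0.  ] op 0.0 q6 -1.76
```

View pics/sc5z.png

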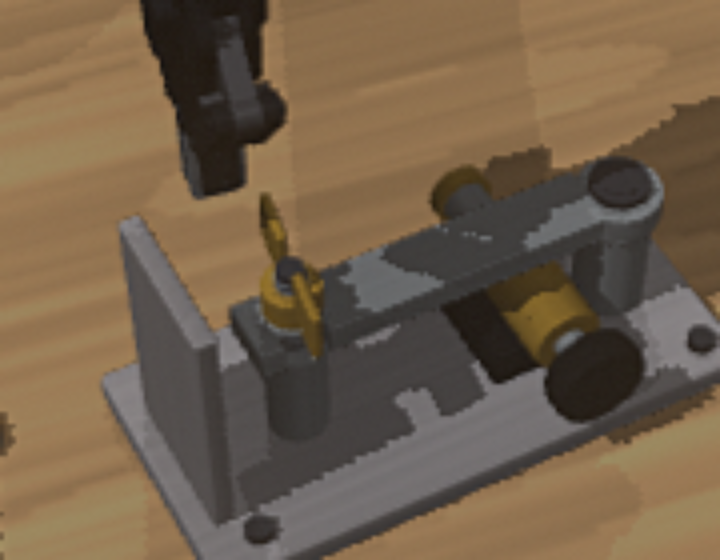

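View pics/wr5.png

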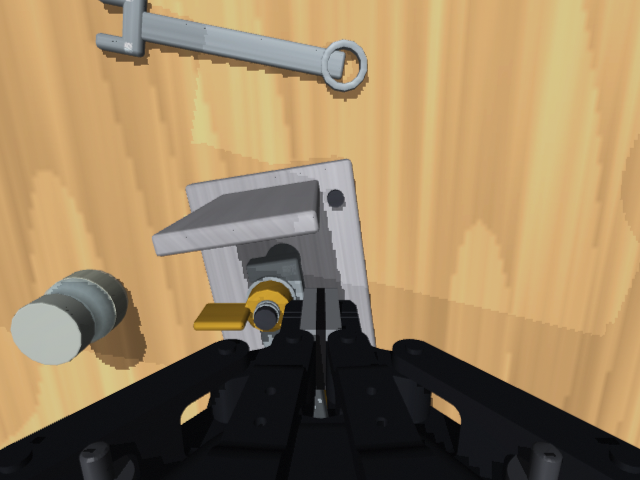

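The finger is just behind the far wing with clear space (tip about (215,190), wing about (272,225) in the enlargement), and the bar is home. I'll go down and start the first stroke.

>>> jog_arm:
  steps:
    - [[0,0.3,1.3],0]
    - [[0,0,1.3],0]
    - [[0,0,1.3],0]
    - [[-0.25,0,0],0]
    - [[-0.25,0,0],0]
    - [[-0.1,0,0],0]
    - [[-0.45,0.17,0],0.145]
    - [[-0.45,0.17,0],0.145]
    - [[-0.45,0.17,0],0.145]
    - [[-0.45,0.17,0],0.145]
    - [[0,0,0],0]

```text
t: 9.65
tcp_pos: [0.533, -0.0126, 0.1171]
tcp_rot: [-1.464, 2.779, -0.001]
wrist_force: [-0.2, 0.5, -0.3]
opening: -0.001
```

```bash
python3 - <<'E'
from h import *
state(); snap('scene','sc6')
a=cv2.resize(cv2.imread('pics/sc6.png')[110:250,220:400],None,fx=4,fy=4); 
cv2.imwrite('pics/sc6z.png',a)
E
```

```text
t 9.65 tcp [ 0.533  -0.0126  0.1171] az_x -2.172 tilt [ 0.001 -0.   ] jig xy -0.0322 -0.0518 rel stud in tool [0.0123 0.0325] F [-0.24  0.54 -0.3 ] T [-0.08 -0.01  0.  ] op -0.001 q6 -1.13
```

View pics/sc6z.png

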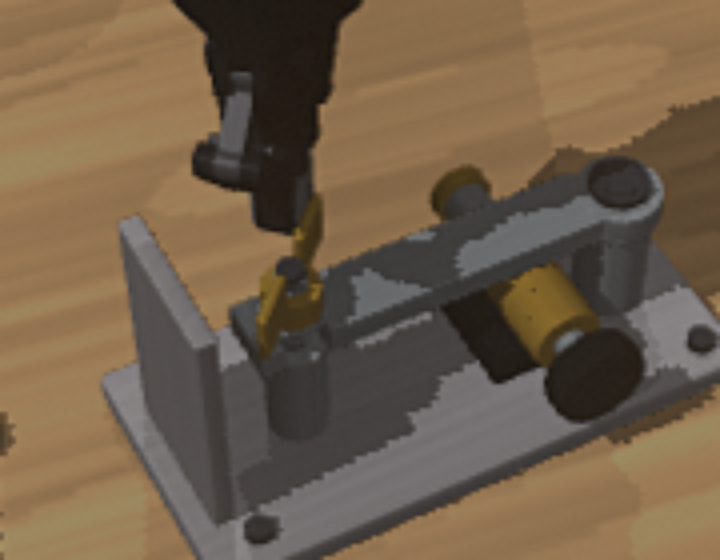

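The wing is following the finger as intended. I'll carry the stroke through to about 180°.

>>> jog_arm:
  steps:
    - [[-0.47,0.12,0],0.145]
    - [[-0.47,0.12,0],0.145]
    - [[-0.47,0.12,0],0.145]
    - [[-0.47,0.12,0],0.145]
    - [[-0.47,0.12,0],0.145]
    - [[-0.47,0.12,0],0.145]
    - [[-0.45,0.16,0],0.145]
    - [[-0.45,0.16,0],0.145]
    - [[-0.45,0.16,0],0.145]
    - [[-0.45,0.16,0],0.145]
    - [[0,0,0],0]

```text
t: 10.8
tcp_pos: [0.5695, 0.0126, 0.1163]
tcp_rot: [-0.742, -3.053, -0.001]
wrist_force: [0.0, 0.5, 0.5]
opening: -0.001
```

```bash
python3 - <<'E'
from h import *
state(); snap('scene','sc7')
a=cv2.resize(cv2.imread('pics/sc7.png')[110:250,220:400],None,fx=4,fy=4); 
cv2.imwrite('pics/sc7z.png',a)
E
```

```text
t 10.8 tcp [0.5695 0.0126 0.1163] az_x 2.6647 tilt [-0.  0.] jig xy 0.0074 -0.0317 rel stud in tool [0.0129 0.031 ] F [0.   0.5  0.45] T [0.08 0.02 0.06] op -0.001 q6 0.37
```

View pics/sc7z.png

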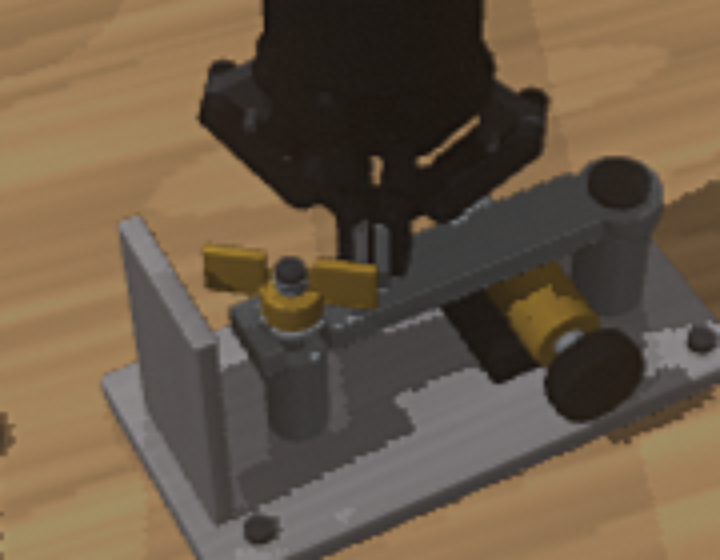

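The nut turns cleanly (wing at about (345,285), finger behind it). I'll finish stroke 1, back off, rise and begin to swing back.

>>> jog_arm:
  steps:
    - [[-0.45,0.16,0],0.145]
    - [[-0.45,0.16,0],0.145]
    - [[-0.45,0.16,0],0.145]
    - [[-0.45,0.16,0],0.145]
    - [[-0.45,0.16,0],0.145]
    - [[-0.45,0.16,0],0.145]
    - [[-0.45,0.16,0],0.145]
    - [[-0.45,0.16,0],0.145]
    - [[-0.45,0.16,0],0.145]
    - [[0,0,0],0]
    - [[0.6,0,0],0]
    - [[0,0,-2.1],0]
    - [[0,0,-2.1],0]
    - [[0,0,0],0]

```text
t: 12.25
tcp_pos: [0.6025, -0.0075, 0.1612]
tcp_rot: [2.436, 1.978, 0.005]
wrist_force: [-0.0, -0.2, 0.3]
opening: -0.003
```

```bash
python3 - <<'E'
from h import *
state(); snap('scene','sc8')
a=cv2.resize(cv2.imread('pics/sc8.png')[110:250,220:400],None,fx=4,fy=4); 
cv2.imwrite('pics/sc8z.png',a)
E
```

```text
t 12.25 tcp [ 0.6025 -0.0075  0.1612] az_x 1.3642 tilt [ 0.005 -0.001] jig xy 0.0373 -0.0561 rel stud in tool [0.0205 0.0323] F [-0.01 -0.23  0.33] T [ 0.   -0.04  0.06] op -0.003 q6 1.64
```

View pics/sc8z.png

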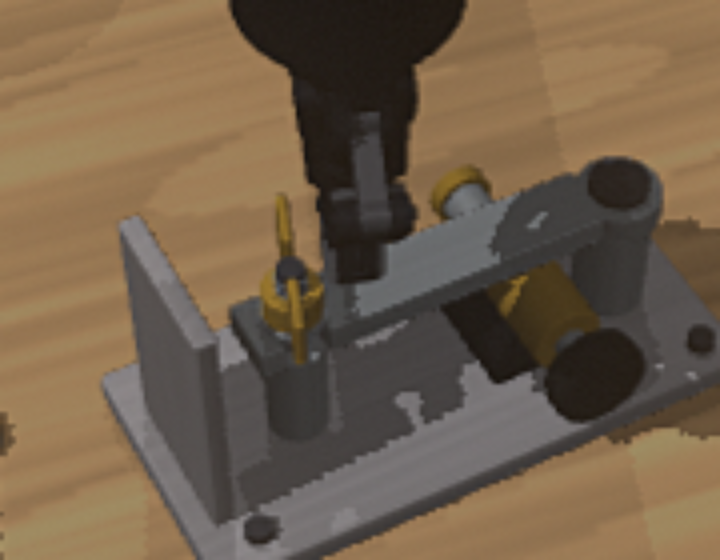

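Stroke 1 is done: the wings are nearly along the start line again, and the finger is clear above. I'll swing back over the nut to the starting side.

>>> jog_arm:
  steps:
    - [[0.43,-0.32,0],-0.143]
    - [[0.43,-0.32,0],-0.143]
    - [[0.43,-0.32,0],-0.143]
    - [[0.43,-0.32,0],-0.143]
    - [[0.43,-0.32,0],-0.143]
    - [[0.43,-0.32,0],-0.143]
    - [[0.43,-0.32,0],-0.143]
    - [[0.43,-0.32,0],-0.143]
    - [[0.43,-0.32,0],-0.143]
    - [[0.43,-0.32,0],-0.143]
    - [[0.43,-0.32,0],-0.143]
    - [[0.43,-0.32,0],-0.143]
    - [[0.43,-0.32,0],-0.143]
    - [[0.43,-0.32,0],-0.143]
    - [[0.43,-0.32,0],-0.143]
    - [[0.43,-0.32,0],-0.143]
    - [[0.43,-0.32,0],-0.143]
    - [[0.43,-0.32,0],-0.143]
    - [[0.43,-0.32,0],-0.143]
    - [[0.43,-0.32,0],-0.143]

```text
t: 14.3
tcp_pos: [0.5275, -0.0235, 0.1574]
tcp_rot: [1.623, -2.689, -0.001]
wrist_force: [0.2, -0.5, -0.2]
opening: 0.001
```

>>> jog_arm:
  steps:
    - [[0.43,-0.32,0],-0.143]
    - [[0.43,-0.32,0],-0.143]
    - [[0,0,0],0]

```text
t: 14.6
tcp_pos: [0.5302, -0.0343, 0.1575]
tcp_rot: [1.984, -2.435, -0.001]
wrist_force: [-0.0, 0.7, -0.3]
opening: 0.001
```

```bash
python3 - <<'E'
from h import *
state(); snap('scene','sc9'); snap('top','tp9')
a=cv2.resize(cv2.imread('pics/sc9.png')[110:250,220:400],None,fx=4,fy=4); 
cv2.imwrite('pics/sc9z.png',a)
E
```

```text
t 14.6 tcp [ 0.5302 -0.0343  0.1575] az_x -1.7745 tilt [-0.001  0.   ] jig xy -0.0379 -0.0728 rel stud in tool [0.0205 0.0331] F [-0.    0.66 -0.3 ] T [-0.01  0.02 -0.02] op 0.001 q6 -1.57
```

View pics/sc9z.png

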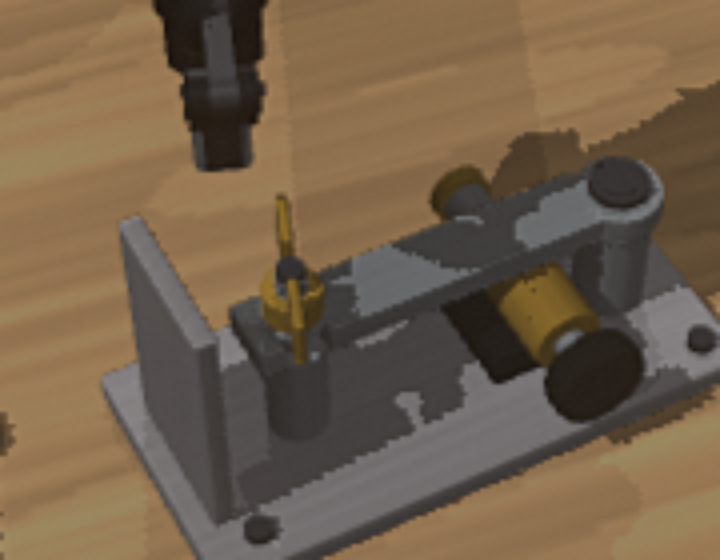

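The other wing is presented and the finger is behind it. Stroke 2 next.

>>> jog_arm:
  steps:
    - [[0,-0.3,1.4],0]
    - [[0,0,1.4],0]
    - [[0,0,1.3],0]
    - [[-0.25,0,0],0]
    - [[-0.25,0,0],0]
    - [[-0.2,0,0],0]
    - [[-0.45,0.155,0],0.145]
    - [[-0.45,0.155,0],0.145]
    - [[-0.45,0.155,0],0.145]
    - [[-0.45,0.155,0],0.145]
    - [[-0.45,0.155,0],0.145]
    - [[-0.45,0.155,0],0.145]
    - [[-0.45,0.155,0],0.145]
    - [[-0.45,0.155,0],0.145]
    - [[-0.45,0.155,0],0.145]
    - [[-0.45,0.155,0],0.145]
    - [[-0.45,0.155,0],0.145]
    - [[-0.45,0.155,0],0.145]
    - [[-0.45,0.155,0],0.145]
    - [[0,0,0],0]

```text
t: 16.7
tcp_pos: [0.5713, 0.0113, 0.1177]
tcp_rot: [0.816, 3.034, 0.0]
wrist_force: [-0.8, 0.1, 0.5]
opening: -0.005
```

```bash
python3 - <<'E'
from h import *
state(); snap('scene','sc10')
a=cv2.resize(cv2.imread('pics/sc10.png')[110:250,220:400],None,fx=4,fy=4); 
cv2.imwrite('pics/sc10z.png',a)
E
```

```text
t 16.7 tcp [0.5713 0.0113 0.1177] az_x 2.6163 tilt [ 0. -0.] jig xy 0.009 -0.0332 rel stud in tool [0.0122 0.0301] F [-0.83  0.09  0.54] T [ 0.02  0.12 -0.01] op -0.005 q6 0.42
```

View pics/sc10z.png

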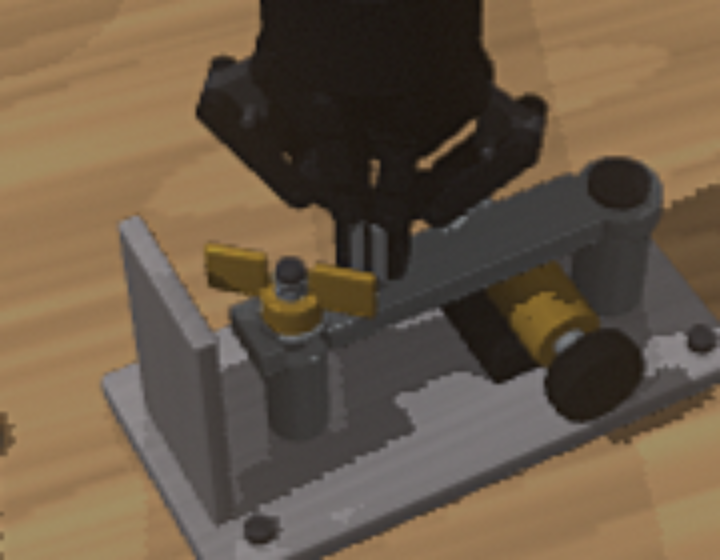

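Same as stroke 1, with low forces. I'll finish stroke 2, then lift off.

>>> jog_arm:
  steps:
    - [[-0.45,0.16,0],0.145]
    - [[-0.45,0.16,0],0.145]
    - [[-0.45,0.16,0],0.145]
    - [[-0.45,0.16,0],0.145]
    - [[-0.45,0.16,0],0.145]
    - [[-0.45,0.16,0],0.145]
    - [[-0.45,0.16,0],0.145]
    - [[-0.45,0.16,0],0.145]
    - [[-0.45,0.16,0],0.145]
    - [[0,0,0],0]
    - [[0.7,0,0],0]
    - [[0,0,-2.1],0]
    - [[0,0,-2.1],0]
    - [[0,0,0],0]

```text
t: 18.15
tcp_pos: [0.6036, -0.0093, 0.1623]
tcp_rot: [2.48, 1.923, 0.006]
wrist_force: [0.6, -0.1, 0.2]
opening: -0.0
```

>>> jog_arm:
  steps:
    - [[0.43,-0.32,0],-0.143]
    - [[0.43,-0.32,0],-0.143]
    - [[0.43,-0.32,0],-0.143]
    - [[0.43,-0.32,0],-0.143]
    - [[0.43,-0.32,0],-0.143]
    - [[0.43,-0.32,0],-0.143]
    - [[0.43,-0.32,0],-0.143]
    - [[0.43,-0.32,0],-0.143]
    - [[0.43,-0.32,0],-0.143]
    - [[0.43,-0.32,0],-0.143]
    - [[0.43,-0.32,0],-0.143]
    - [[0.43,-0.32,0],-0.143]
    - [[0.43,-0.32,0],-0.143]
    - [[0.43,-0.32,0],-0.143]
    - [[0.43,-0.32,0],-0.143]
    - [[0.43,-0.32,0],-0.143]
    - [[0.43,-0.32,0],-0.143]
    - [[0.43,-0.32,0],-0.143]
    - [[0.43,-0.32,0],-0.143]
    - [[0.43,-0.32,0],-0.143]

```text
t: 20.15
tcp_pos: [0.5282, -0.0221, 0.1589]
tcp_rot: [1.565, -2.724, -0.0]
wrist_force: [-0.7, 0.7, -0.5]
opening: -0.003
```

>>> jog_arm:
  steps:
    - [[0.43,-0.32,0],-0.143]
    - [[0.43,-0.32,0],-0.143]
    - [[0,0,0],0]

```text
t: 20.45
tcp_pos: [0.5304, -0.033, 0.159]
tcp_rot: [1.93, -2.478, 0.0]
wrist_force: [0.7, -0.5, -0.5]
opening: 0.003
```

```bash
python3 - <<'E'
from h import *
state(); snap('scene','sc11'); snap('wrist','wr11')
a=cv2.resize(cv2.imread('pics/sc11.png')[110:250,220:400],None,fx=4,fy=4); 
cv2.imwrite('pics/sc11z.png',a)
E
```

```text
t 20.45 tcp [ 0.5304 -0.033   0.159 ] az_x -1.8181 tilt [ 0. -0.] jig xy -0.0375 -0.0715 rel stud in tool [0.0206 0.0322] F [ 0.69 -0.5  -0.51] T [ 0.02  0.1  -0.04] op 0.003 q6 -1.52
```

View pics/sc11z.png

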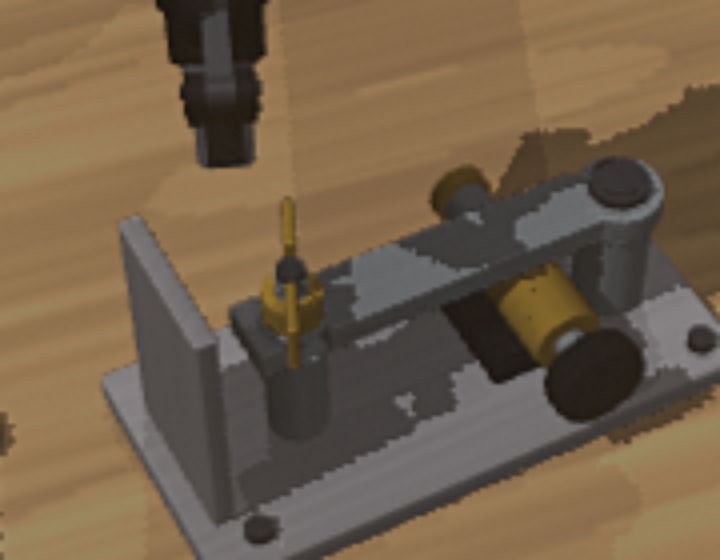

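Stroke 3 should seat the nut after about 1.9 rad. I'll do most of it now and then creep.

>>> jog_arm:
  steps:
    - [[0,-0.2,1.5],0]
    - [[0,0,1.5],0]
    - [[0,0,1.4],0]
    - [[-0.25,0,0],0]
    - [[-0.25,0,0],0]
    - [[-0.2,0,0],0]
    - [[-0.45,0.155,0],0.145]
    - [[-0.45,0.155,0],0.145]
    - [[-0.45,0.155,0],0.145]
    - [[-0.45,0.155,0],0.145]
    - [[-0.45,0.155,0],0.145]
    - [[-0.45,0.155,0],0.145]
    - [[-0.45,0.155,0],0.145]
    - [[-0.45,0.155,0],0.145]
    - [[-0.45,0.155,0],0.145]
    - [[-0.45,0.155,0],0.145]
    - [[-0.45,0.155,0],0.145]
    - [[0,0,0],0]

```text
t: 22.35
tcp_pos: [0.5628, 0.0113, 0.1158]
tcp_rot: [0.437, 3.111, 0.0]
wrist_force: [-0.1, -0.1, 0.1]
opening: -0.002
```

```bash
python3 - <<'E'
from h import *
state(); snap('scene','sc12')
a=cv2.resize(cv2.imread('pics/sc12.png')[110:250,220:400],None,fx=4,fy=4); 
cv2.imwrite('pics/sc12z.png',a)
E
```

```text
t 22.35 tcp [0.5628 0.0113 0.1158] az_x 2.8626 tilt [ 0.001 -0.   ] jig xy 0.0005 -0.0321 rel stud in tool [0.0127 0.0298] F [-0.1  -0.14  0.13] T [-0.01  0.02  0.01] op -0.002 q6 0.17
```

View pics/sc12z.png

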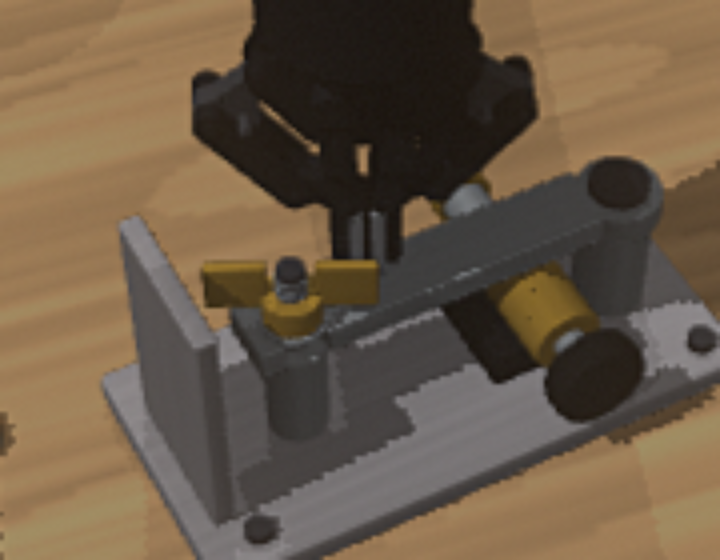

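The wing is at about 1.29 rad, with about 0.28 rad to go. I'll creep with force checks.

>>> jog_arm:
  steps:
    - [[-0.15,0.05,0],0.05]
    - [[-0.15,0.05,0],0.05]
    - [[-0.15,0.05,0],0.05]
    - [[-0.15,0.05,0],0.05]
    - [[0,0,0],0]

```text
t: 22.9
tcp_pos: [0.5687, 0.0111, 0.1157]
tcp_rot: [0.737, 3.054, 0.001]
wrist_force: [-0.9, 1.6, 0.2]
opening: 0.002
```

>>> jog_arm:
  steps:
    - [[-0.09,0.03,0],0.03]
    - [[-0.09,0.03,0],0.03]
    - [[0,0,0],0]

```text
t: 23.2
tcp_pos: [0.5704, 0.0106, 0.1154]
tcp_rot: [-0.833, -3.029, -0.001]
wrist_force: [-1.1, 2.4, 1.5]
opening: 0.002
```

```bash
python3 - <<'E'
from h import *
state()
E
```

```text
t 23.2 tcp [0.5704 0.0106 0.1154] az_x 2.6046 tilt [-0.  0.] jig xy 0.008 -0.0338 rel stud in tool [0.0129 0.029 ] F [-1.1   2.35  1.49] T [0.62 0.3  0.04] op 0.002 q6 0.43
```

>>> jog_arm:
  steps:
    - [[-0.09,0.03,0],0.03]
    - [[0,0,0],0]

```text
t: 23.4
tcp_pos: [0.5709, 0.0107, 0.1153]
tcp_rot: [-0.879, -3.015, -0.001]
wrist_force: [-3.2, 5.0, 2.8]
opening: -0.001
```

>>> jog_arm:
  steps:
    - [[-0.1,0.0,0],0]
    - [[0,0,0],0]

```text
t: 23.6
tcp_pos: [0.5711, 0.0106, 0.1152]
tcp_rot: [-0.877, -3.014, -0.002]
wrist_force: [-4.8, 6.1, 5.1]
opening: -0.001
```

```bash
python3 - <<'E'
from h import *
state()
E
```

```text
t 23.6 tcp [0.5711 0.0106 0.1152] az_x 2.5751 tilt [-0.002  0.002] jig xy 0.0087 -0.0339 rel stud in tool [0.0132 0.029 ] F [-4.83  6.12  5.07] T [ 1.38  1.15 -0.02] op -0.001 q6 0.46
```

The wing has stalled at about 1.00 rad, and the predicted seated azimuth is 1.006, with force building. I'll give one slightly firmer push to confirm, then back off and look.

>>> jog_arm:
  steps:
    - [[-0.1,0.1,0],0]
    - [[0,0,0],0]
    - [[0,0,0],0]

```text
t: 23.9
tcp_pos: [0.5714, 0.0107, 0.115]
tcp_rot: [-0.877, -3.012, 0.0]
wrist_force: [-9.6, 5.7, 7.6]
opening: -0.002
```

>>> jog_arm:
  steps:
    - [[0.4,0,0],0]
    - [[0.6,0,0],0]
    - [[0,0,-2],0]
    - [[0,0,-2],0]
    - [[0,0,-3],0]
    - [[2,0,-3],0]
    - [[4,0,-1],0]
    - [[4,0,0],0]
    - [[4,0,0],0]
    - [[4,0,0],0]
    - [[0,0,0],0]

```text
t: 25.0
tcp_pos: [0.4096, 0.1135, 0.2254]
tcp_rot: [-0.875, -3.016, 0.0]
wrist_force: [-0.1, -0.1, -0.5]
opening: 0.004
```

```bash
python3 - <<'E'
from h import *
state(); snap('scene','sc13'); snap('top','tp13')
a=cv2.resize(cv2.imread('pics/sc13.png')[130:310,190:440],None,fx=3,fy=3); cv2.imwrite('pics/sc13z.png',a)
im=cv2.imread('pics/tp13.png')[230:350,225:395]
cv2.imwrite('pics/tp13z.png',cv2.resize(im,None,fx=4.6,fy=4.6,interpolation=cv2.INTER_CUBIC))
d=cv2.absdiff(cv2.imread('pics/tp13.png'),cv2.imread('pics/top0.png')).max(2)
for n,(u,v) in dict(jar=(324,199),plug=(248,214),sp=(424,270)).items(): print(n,d[v-20:v+20,u-15:u+15].max())
E
```

```text
t 25.0 tcp [0.4096 0.1135 0.2254] az_x 2.577 tilt [-0.001  0.   ] jig xy -0.1374 0.0899 rel stud in tool [0.2047 0.0295] F [-0.07 -0.06 -0.53] T [-0.02  0.02 -0.05] op 0.004 q6 0.66
jar 14
plug 5
sp 13
```

View pics/sc13z.png

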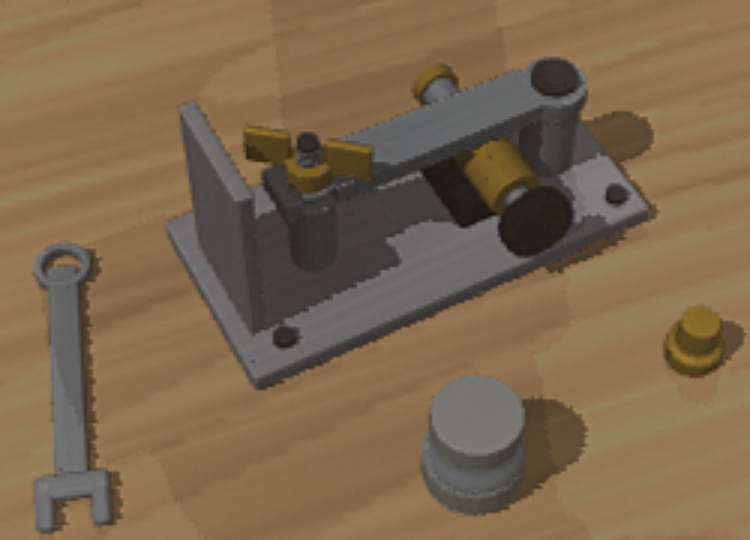

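View pics/tp13z.png

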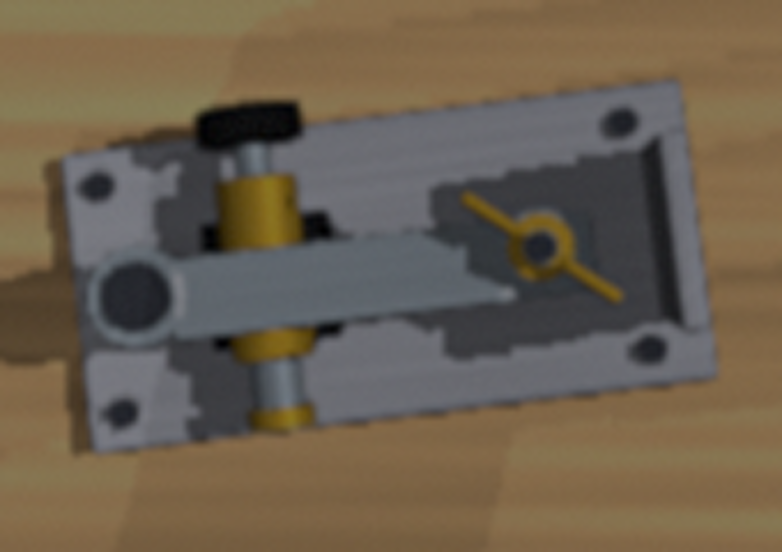

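```bash
python3 - <<'E'
from h import *
w=zr(465,197,.112)[:2]-zr(620,298,.112)[:2]; print('wing jig az',np.arctan2(w@EY,w@EX),'expect .87')
im=cv2.imread('pics/tp13.png'); hsv=cv2.cvtColor(im,cv2.COLOR_BGR2HSV)
m=cv2.inRange(hsv[255:315,318:372],(15,130,60),(32,255,255)); ys,xs=np.nonzero(m)
P=np.array([ray('top0',318+x,255+y,.112)[:2] for x,y in zip(xs,ys)])
P=P[np.hypot(*(P-ST).T)<.037]; P=P-ST; u,s,vt=np.linalg.svd(P); v=vt[0]; print(len(P),np.arctan2(v@EY,v@EX),s)
a=zr(190,340,.079)[:2]; b=zr(510,303,.079)[:2]; d=b-a; print('bar',np.arctan2(-(d@EX),-(d@EY)))
a=zr(190,257,.079)[:2]; b=zr(430,234,.079)[:2]; d=b-a; print('bar',np.arctan2(-(d@EX),-(d@EY)))
E
```

```text
wing jig az 0.8710269168008724 expect .87
171 -2.2735248127368584 [0.20643595 0.0665306 ]
bar 0.007684546306220445
bar 0.027612808436206393
```

Both wing measurements agree with the seated azimuth (0.871 and 0.868 against 0.87). The bar reads 0.01–0.03 rad, which is within edge-picking error. Handing in.

```bash
python3 -c "
from h import *
print(env.close_job()); state()"
```

```text
the job is handed in; nothing more can be done
None
the job is handed in; nothing more can be done
```

The valve is clamped: the bar is home around the stud and the wing nut is seated on it. I handed the job in at about 25 s; the hand-in reports no verdict.

- **Bar:** I pushed it home first with the shut fingertips. The finger stalled at jig x -29 mm, where the home position predicts, with the force rising to about 8 N. In the last top view its edges read 0.008 and 0.028 rad. I take that difference from 0 as edge-picking error, because the stall position and the picture of the stud in the notch both say home.
- **Nut:** I turned it clockwise with three one-sided strokes on the wings, about 8.4 rad in all, never pinching it. It stalled at the seated angle. A final confirming push read about 11 N sideways (13–14 N in all), and the finger moved only about 0.3 mm. Afterwards the wings measured 0.871 and 0.868 rad against 0.87 expected for seated.
- **Bystanders:** The jar, plug and spanner look unmoved when the first and last top views are compared. The arm was clear of everything and touching nothing when I handed in.

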